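Glue a cask-stand leg and hold it against the sprung jaw

ROBOT

A 7-joint arm with a two-finger parallel gripper is mounted at the origin on the work surface. World frame = base frame: x ahead of the robot, y to its left, z up, the work surface at z = 0. Lengths are in m, angles in rad, forces in N, time in s.
With the tool pointing down it reaches from about 0.4 to 0.875 m from the base axis. Payload 19.3 kg.
Tool frame: the origin (TCP) lies at the very end of the fingers, on their centre line; the grasp point (between the pads) lies 19 mm behind it; z points along the fingers, y is the line along which they close (so a half turn about z gives the same grasp; the last joint's range is limited). The gripper opens to 85 mm and grips with 20 to 120 N. Pads are 22 mm wide; open, the fingers measure 114 mm over their backs; the gripper's body (76 mm by 85 mm) begins 54 mm behind the grasp point. The pads swing forward as they close: fully open they stand 13 mm farther back than shut.
Start: joints at [-1.225, 0.521, -0.036, 1.599, 0.021, 1.021, -0.113], TCP at [0.252, 0.572, 0.231] pointing down, gripper open.
Joint ranges: [-2.91, 2.91], [-0.3, 2.13], [-1.5, 1.42], [0.17, 2.43], [-1.26, 4.41], [0.16, 1.93], [-2.52, 2.52]. Speed limits (rad/s): [1.89, 1.89, 2.39, 2.39, 3.01, 3.01, 3.01].

INTERFACE

Orientations are given as [roll, pitch, yaw] about the fixed x, y, z axes, in that order (R = Rz(yaw) Ry(pitch) Rx(roll)).
In Python, from workcell import monitor, optics, job_done gives the robot as it stands.
- The arm moves only by the shell command python3 -m handwheel 'ROWS' [FORCE]. ROWS is JSON, a list of rows, each an object of numbers: "dx", "dy", "dz": the shift along the tool's x, y, z in cm; "wx", "wy", "wz": the turn, a rotation vector about the tool's x, y, z in rad; "claw": the opening in per cent of the stroke, from 0 (shut) to 100 (fully open). A call has 1 to 8 rows; each row shifts and turns the commanded pose from where the row before left it, along the tool's axes as they then stand; what a row does not reach is not made up. A row lasts 1/8 s, in which the tool goes at most 62.5 mm and 10.7 degrees, less where a joint would pass 70% of its speed; a pose out of reach is approached as far as the arm can. A call with a gripper value outside its range is refused whole. The fingers move at their own pace and stop on an object; FORCE is the grip in N (left out, the last holds). Time passes only in rows, so rows that do not move let the fingers close. It gives the time, the measured TCP pose, the force, the opening and the grip force at its end, in the units of the state.
- monitor.observe(): the state, without advancing time (a new reading comes with each control period).
- optics.grab_frame(name): name is "side" or "top"; returns a dict with "frame" (384x512x3 uint8, blue, green, red), "fovy" (degrees; the focal length in pixels is half the picture's height over the tangent of half this angle, whatever the lens; pixels are square), "cx", "cy" (the principal point, pixels), "R" (3x3) and "t" (3): a world point X has camera coordinates R X + t. Camera axes: x right, y down, z forward; pixel columns grow to the right and rows downward; lengths in m; the calibration is good to about 2 mm. A picture is of the moment at which its call begins. There is no depth.
- job_done(): hands the job in; it is judged then, once.
Trained networks look in the newest picture that a camera, given by its name, has taken for a name from the list of things; names that differ only in an ending like _2 or _b are one class to them, and where a whole thing is asked for, a point or a joint stands for the part that bears it (a point fixed in the world has none). Each returns a list of dicts, best first, with "p" (0 to 1); they miss things now and then, are a little off and sometimes report something else, mostly with a low value. They report only what shows in the picture. A call takes as long as a camera call. They do not tell look-alikes from the thing itself.
- optics.masks_of(name, camera): "region" (384x512 bool, what is visible of it) and "rect" ([left, top, width, height] in pixels, round what is visible of it).
The state is a dict: "clock": time; "qpos": joint angles; "qd": joint speeds; "joint_efforts": joint torques, N m; "position": TCP position; "tool_rot": TCP orientation; "force": force on the tool from outside, world axes, zero at the start; "moment": the same for the moment, N m; "grip_width": finger opening in m; "finger_force": force on a finger pad.
Only numpy, scipy, OpenCV 4.12 (cv2) and the standard library are available. Lean on these libraries where they do the work, as an engineer would, in place of code of your own. Each camera call takes 0.05 s, during which the arm holds its last target. There are 200 camera calls.

TASK

Pick up the square oak leg with the round tenon on top, dip its foot well down into the open glue pot, then stand it upright on the jig's base board, a narrow face flat against the middle of the sprung jaw, and push the jaw back until its brass pointer is between the two pairs of pins (about 10 N), never ramming the jaw to the end of its travel. Finish while still gripping the leg and holding it pressed there so that I can drive the screws: do not let go or back off. Keep the pot upright and leave the other things on the bench where they are.

Things in the scene. Friction and masses are not known exactly. Their poses are not given: they have to be found in the camera images.
- leg: oak leg, upright on the bench at the start, 0.11 kg: square-cut body 44 mm (its x) by 30 mm (its y), 105 mm tall (z), with a round tenon 22 mm across and 12 mm tall on top. Origin in the middle of the foot's underside, z up. Its narrow (30 mm wide) faces look along +x and -x; either may go to the jaw. Grip it across the 30 mm, 70 to 75 mm above the foot, so that the fingers clear the pot
- leg_foot (a point): middle of the underside of the leg's foot (the leg's origin). If the foot is dragged hard over a surface the leg pivots in the grip: slide it lightly or a millimetre or two clear, then let it down
- pot: open dark-steel glue pot standing on the bench, round, 92 mm in diameter at the mouth, 62 mm tall, wall 4 mm, with two small side handles, loose, about 0.45 kg; no liquid is modelled. Origin under its centre, z up. The leg's foot counts as dipped when it is inside and at least 17 mm below the rim for a moment
- jig: fixed wooden gluing jig: flat base board 255 x 130 mm, 15 mm thick (its upper face is 15 mm above the origin and extends 110 mm towards -x), and at its +x end a 65 mm tall dark back block carrying two pairs of pins. Origin on the bench surface, below the middle of the jaw's front face at rest; x is the direction in which the jaw is pushed (roughly away from the robot), z up
- jaw_face (a point): middle of the front face of the sprung jaw, a wooden block 60 mm wide, 30 mm thick, its flat front face spanning 18 to 106 mm above the bench and looking along the jig's -x. This point is 62 mm above the bench and moves with the jaw
- jaw (a joint): travel of the sprung jaw along the jig's +x, in m: 0 at rest, 0.035 at its end stop. The spring pushes back with 600 N/m (6 N at 0.010, 15 N at 0.025). A brass pointer on the jaw reaches over the back block; its cross-bar is level with the first pair of pins at 0.010 and with the second pair at 0.025
- short_block: plain oak block without a tenon, 44 x 30 mm and only 60 mm tall, standing; bystander; origin under its centre
- round_leg: plain round oak rod standing upright, 36 mm diameter, 105 mm tall; bystander; origin under its centre
- stave: flat wooden stave lying down, 240 x 50 x 18 mm; bystander; origin under its centre
- brush: brush lying on the bench; bystander
- mallet: hammer lying on the bench at the left; bystander
- glue_bottle: closed white bottle, 60 mm diameter, 150 mm tall; bystander; origin under its centre
- tape_puck: steel disc, 60 mm diameter, 22 mm tall; bystander; origin under its centre
Mind the look-alikes: they are no part of the job. Leave any orange or pink look-alike of the leg alone.

How it is judged:
On the way, in this order (a step that is already met when the one before it is completed fails the run):
1. the leg's foot is dipped into the pot, at least 17 mm below the rim (horizontal distance between leg_foot and pot below 0.035 m and z of leg_foot in the frame of pot below 0.045 m and angle between leg's own z axis and vertical below 0.35 rad), for 0.2 s.
2. the leg stands on the base board and presses the jaw with 6 to 15 N, the pointer between the pins (contact force between leg and jaw between 6 and 15 N and value of joint jaw between 0.01 and 0.025 m and z of leg_foot in the frame of jig between 0.01 and 0.021 m and y of leg_foot in the frame of jig between -0.014 and 0.014 m and angle between leg's own z axis and vertical below 0.12 rad and angle between the x axis of leg and the x axis of jig, either way round below 0.16 rad and contact force between the fingers and leg above 3 N), for 0.5 s.
At the end, for the whole second after the job is handed in: Fingers still bear on the leg (over 3 N); it is still, pressing the jaw with 6-15 N, travel 10-25 mm; upright within 0.12 rad, foot within 6 mm of the base board, within 14 mm of the jaw's middle, narrow face square to it within 0.16 rad; pot upright (0.15 rad) (all of step 2 and linear speed of leg below 0.01 m/s and angle between pot's own z axis and vertical below 0.15 rad); the arm keeps its last pose, push and grip.
It fails at once if the jaw is rammed to the end of its travel (value of joint jaw above 0.033 m).
It fails at once if the glue pot is tipped (angle between pot's own z axis and vertical above 0.35 rad).
It fails at once if another thing on the bench is moved by more than 30 mm (distance of any of short_block, round_leg, stave, brush, mallet, glue_bottle, tape_puck from where it was at the start of the episode above 0.03 m).
It also fails if it takes over 54 s, if anything falls off the work surface, if the arm or the gripper's body presses on something with over 40 N, if the wrist force passes 120 N, or if a joint passes its speed limit or range.

## Working session

There is one attempt and no reset: what is moved stays moved. The work goes in short steps, Python scripts to look and compute and a shell command to move; the robot and the scene stay as the last step left them, time stands still between calls to the robot, and variables do not carry over. Pictures are saved under pics/ and viewed, at most 10 in all, crops included, and the job is handed in when it is done.

```bash
ls; mkdir -p pics; cat > h.py <<'E'
import numpy as np, cv2
from workcell import monitor, optics, job_done
def f_of(g): return g["frame"].shape[0]/2/np.tan(np.radians(g["fovy"])/2)
def ray_z(g,u,v,z):
    f=f_of(g); R=np.array(g["R"]); t=np.array(g["t"])
    d=R.T@np.array([(u-g["cx"])/f,(v-g["cy"])/f,1]); c=-R.T@t
    return c+d*(z-c[2])/d[2]
def proj(g,X):
    p=np.array(g["R"])@np.array(X)+np.array(g["t"]); f=f_of(g)
    return np.array([g["cx"]+f*p[0]/p[2], g["cy"]+f*p[1]/p[2]])
E
python3 - <<'E'
from h import *
s=monitor.observe(); print({k:np.round(v,3).tolist() for k,v in s.items()})
for c in ("side","top"):
    g=optics.grab_frame(c); cv2.imwrite(f"pics/{c}0.png",g["frame"])
    R=np.array(g["R"]);print(c,g["fovy"],(-R.T@np.array(g["t"])).round(3),R[2].round(3))
    for n in ("leg","pot","jig","jaw_face","short_block","round_leg"):
        for r in optics.masks_of(n,c)[:4]: print(c,n,round(r["p"],2),r["rect"])
E
```

```text
pics
{'clock': 0.0, 'qpos': [-1.225, 0.522, -0.036, 1.6, 0.021, 1.021, -0.113], 'qd': [-0.002, -0.002, 0.0, -0.0, 0.001, 0.002, -0.001], 'joint_efforts': [0.001, -92.711, 1.98, -36.993, 0.018, 0.008, -0.0], 'position': [0.252, 0.571, 0.231], 'tool_rot': [-3.14, 0.0, 2.726], 'force': [-0.083, 1.0, -0.692], 'moment': [-0.009, 0.003, 0.032], 'finger_force': 0.0, 'grip_width': 0.085}
side 46.67788349581811 [ 0.384 -1.306  0.945] [ 0.117  0.831 -0.544]
side leg 0.94 [244.0, 252.7, 19.4, 32.3]
side leg 0.92 [244.2, 276.9, 19.2, 40.5]
side leg 0.85 [213.5, 243.5, 17.2, 39.5]
side leg 0.72 [273.2, 250.2, 14.2, 38.0]
side jig 0.61 [218.7, 169.6, 65.7, 36.6]
side jaw_face 0.59 [249.6, 166.7, 10.6, 27.1]
side jaw_face 0.35 [196.9, 144.3, 63.1, 15.0]
side short_block 0.62 [287.1, 229.6, 20.0, 22.8]
side round_leg 0.71 [242.5, 252.1, 20.1, 31.3]
side round_leg 0.66 [278.2, 198.8, 12.2, 33.7]
top 53.51099363588465 [0.333 0.056 1.288] [ 0.179 -0.01  -0.984]
top leg 0.77 [392.0, 200.9, 23.2, 20.3]
top leg 0.69 [365.3, 201.4, 20.6, 16.3]
top leg 0.59 [358.8, 175.1, 24.7, 13.8]
top leg 0.49 [354.2, 228.3, 26.1, 17.5]
top pot 0.96 [273.3, 193.5, 34.6, 49.3]
top jig 0.94 [198.1, 155.4, 46.3, 78.2]
top jaw_face 0.74 [214.0, 177.5, 15.6, 23.6]
top short_block 0.64 [313.3, 154.0, 12.7, 14.7]
top round_leg 0.71 [283.7, 157.5, 9.1, 18.1]
```

```bash
python3 - <<'E'
import cv2
a=cv2.imread("pics/side0.png");b=cv2.imread("pics/top0.png")
cv2.imwrite("pics/s1.png",cv2.resize(a[120:340,140:400],None,fx=2.7,fy=2.7,interpolation=cv2.INTER_CUBIC))
cv2.imwrite("pics/t1.png",cv2.resize(b[110:290,180:440],None,fx=3,fy=3,interpolation=cv2.INTER_CUBIC))
E
```

```text
(no output)
```

View pics/s1.png

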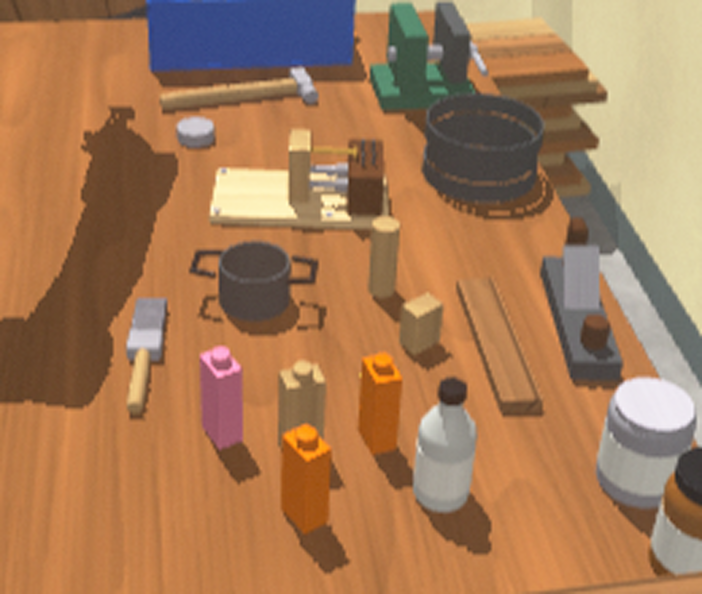

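View pics/t1.png

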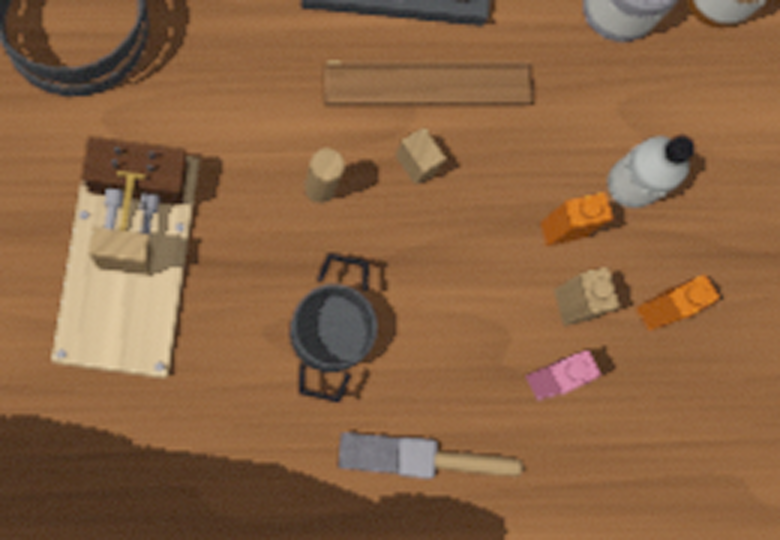

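View pics/top0.png

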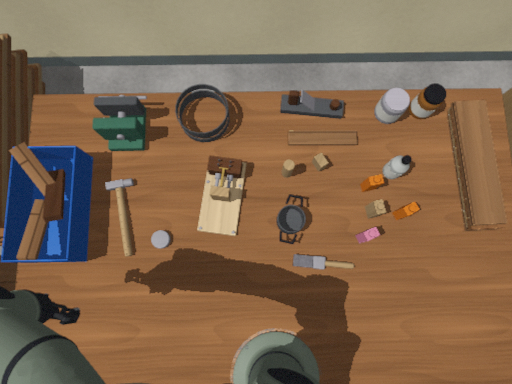

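```bash
cat >> h.py <<'E'
def legpts(x,y,a,z0=0):
    c,s=np.cos(a),np.sin(a); P=[]
    for z in (0,.105):
        P+=[(u,v,z) for u in(-.022,.022) for v in(-.015,.015)]
    for z in (.105,.117): P+=[(.011*np.cos(k),.011*np.sin(k),z) for k in np.arange(0,6.28,.4)]
    P=np.array(P); return np.c_[x+c*P[:,0]-s*P[:,1], y+s*P[:,0]+c*P[:,1], P[:,2]+z0]
def sil(g,pts,S=4):
    m=np.zeros((384*S,512*S),np.uint8); q=np.array([proj(g,p) for p in pts])
    # body hull union tenon hull
    for sub in (q[:8],q[8:]):
        cv2.fillConvexPoly(m,cv2.convexHull(np.round((sub+.5)*S).astype(np.int32)),1)
    return m>0
E
python3 - <<'E'
from h import *
from scipy.optimize import minimize
g=optics.grab_frame("top")
P=lambda u,v:(180+(u+.5)/3-.5,110+(v+.5)/3-.5)
A=ray_z(g,*P(52,360),.015);B=ray_z(g,*P(168,376),.015); C=ray_z(g,*P(190,207),.015)
print("board",A,B,np.linalg.norm(A-B)); d=B-A; n=np.array([-d[1],d[0]])/np.hypot(*d[:2]); 
print("yaw jig",np.arctan2(n[1],n[0]),"right edge yaw",np.arctan2(*(C-B)[[1,0]]),"origin",(A+B)[:2]/2+.11*n)
print("jaw top mid",ray_z(g,*P(120,258),.106))
L=ray_z(g,*P(291,327),.062);R_=ray_z(g,*P(377,327),.062);print("pot",ray_z(g,*P(334,327),.062),np.linalg.norm(L-R_))
ms=optics.masks_of("leg","top"); 
for m in ms:
    l,t,w,h=m["rect"]
    if abs(l+w/2-376)<5 and abs(t+h/2-208)<5: M=m
print(M["rect"],M["p"],ray_z(g,380.3,206.7,.117))
mk=cv2.resize(M["region"].astype(np.uint8),None,fx=4,fy=4,interpolation=cv2.INTER_NEAREST)>0
x0=ray_z(g,380.3,206.7,.117)[:2]
def cost(p):
    s=sil(g,legpts(p[0],p[1],p[2])); return 1-(s&mk).sum()/(s|mk).sum()
for a in np.linspace(-1.4,1.57,8):
    r=minimize(cost,[*x0,a],method="Nelder-Mead",options=dict(initial_simplex=[[*x0,a],[x0[0]+.01,x0[1],a],[x0[0],x0[1]+.01,a],[*x0,a+.3]]))
    print(r.x.round(4),round(r.fun,3))
f=cv2.resize(g["frame"][190:225,350:410],None,fx=10,fy=10,interpolation=cv2.INTER_CUBIC)
s=optics.grab_frame("side")["frame"][245:325,215:295]
s=cv2.resize(s,None,fx=4,fy=4,interpolation=cv2.INTER_CUBIC)
o=np.zeros((350+320,600,3),np.uint8)[:600]; o=np.zeros((600,600,3),np.uint8);o[:350]=f;o[350:,:320]=s[:250]
cv2.imwrite("pics/leg.png",o)
E
```

```text
board [0.46646446 0.25251963 0.015     ] [0.4463051  0.12334132 0.015     ] 0.13074186063870102
yaw jig -0.15480972369749452 right edge yaw -0.1372030302508984 origin [0.56506928 0.17096935]
jaw top mid [0.56329702 0.16813315 0.106     ]
pot [ 0.49187507 -0.05898382  0.062     ] 0.0930784946588563
[365.8, 200.4, 19.3, 16.6] 0.82 [ 0.5174355  -0.33400525  0.117     ]
[ 0.5226 -0.3343 -2.9508] 0.067
[ 0.5221 -0.3348  0.1869] 0.059
[ 0.5223 -0.3351  0.1828] 0.061
[ 0.5218 -0.3345  0.1707] 0.059
[ 0.5222 -0.3347  0.1976] 0.059
[ 0.5218 -0.3349  0.211 ] 0.058
[ 0.5216 -0.3345  0.2052] 0.06
[ 0.522  -0.3353  0.2275] 0.061
```

View pics/leg.png

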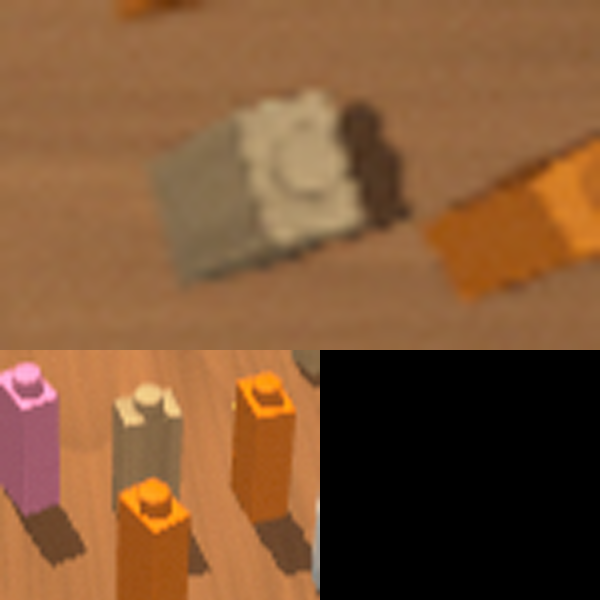

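The oak leg with the tenon sits at top px (377,208) and side px (252,270). The look-alikes are orange at top (374,183) and (407,210), pink at (369,235), the short block at (321,162) and the round rod at (289,168). The crop confirms the middle oak one: x about 0.521, y about -0.335, yaw about 0.2. Next I'll plan the swing over it.

```bash
cat >> h.py <<'E'
def rows(path, yaw0, dyaw):
    "path: world xyz list incl. start; print tool-axis rows (tool down)"
    path=np.array(path); y=yaw0; out=[]
    for a,b in zip(path[:-1],path[1:]):
        d=(b-a)*100; out.append([d[0]*np.cos(y)+d[1]*np.sin(y), d[0]*np.sin(y)-d[1]*np.cos(y), -d[2], -dyaw]); y+=dyaw
    for o in out: print(np.round(o,2).tolist())
E
python3 - <<'E'
from h import *
n=20; a=np.linspace(1.155,-.571,n+1); r=np.linspace(.624,.619,n+1)
rows(np.c_[r*np.cos(a),r*np.sin(a),np.full(n+1,.231)],2.726,-2.526/n)
E
```

```text
[-5.38, -0.26, -0.0, 0.13]
[-5.38, -0.04, -0.0, 0.13]
[-5.38, 0.17, -0.0, 0.13]
[-5.36, 0.39, -0.0, 0.13]
[-5.34, 0.6, -0.0, 0.13]
[-5.31, 0.81, -0.0, 0.13]
[-5.27, 1.02, -0.0, 0.13]
[-5.22, 1.23, -0.0, 0.13]
[-5.17, 1.44, -0.0, 0.13]
[-5.1, 1.65, -0.0, 0.13]
[-5.03, 1.85, -0.0, 0.13]
[-4.95, 2.05, -0.0, 0.13]
[-4.86, 2.24, -0.0, 0.13]
[-4.77, 2.43, -0.0, 0.13]
[-4.67, 2.62, -0.0, 0.13]
[-4.56, 2.81, -0.0, 0.13]
[-4.44, 2.98, -0.0, 0.13]
[-4.31, 3.16, -0.0, 0.13]
[-4.18, 3.33, -0.0, 0.13]
[-4.04, 3.49, -0.0, 0.13]
```

```bash
python3 -m handwheel '[{"dx":-5.4,"dy":-0.3,"wz":0.126,"claw":75},{"dx":-5.4,"dy":0,"wz":0.126,"claw":75},{"dx":-5.4,"dy":0.2,"wz":0.126,"claw":75},{"dx":-5.4,"dy":0.4,"wz":0.126,"claw":75},{"dx":-5.3,"dy":0.6,"wz":0.126,"claw":75},{"dx":-5.3,"dy":0.8,"wz":0.126,"claw":75},{"dx":-5.3,"dy":1.0,"wz":0.126,"claw":75},{"dx":-5.2,"dy":1.2,"wz":0.126,"claw":75}]'
python3 -m handwheel '[{"dx":-5.2,"dy":1.4,"wz":0.126,"claw":75},{"dx":-5.1,"dy":1.6,"wz":0.126,"claw":75},{"dx":-5.0,"dy":1.8,"wz":0.126,"claw":75},{"dx":-4.9,"dy":2.1,"wz":0.126,"claw":75},{"dx":-4.9,"dy":2.2,"wz":0.126,"claw":75},{"dx":-4.8,"dy":2.4,"wz":0.126,"claw":75},{"dx":-4.7,"dy":2.6,"wz":0.126,"claw":75},{"dx":-4.6,"dy":2.8,"wz":0.126,"claw":75}]'
```

```text
schema error: expected keys dx, dy, dz, wx, wy, wz, claw
schema error: expected keys dx, dy, dz, wx, wy, wz, claw
```

```bash
python3 -m handwheel '[{"dx":-5.4,"dy":-0.3,"dz":0,"wx":0,"wy":0,"wz":0.126,"claw":75},{"dx":-5.4,"dy":0,"dz":0,"wx":0,"wy":0,"wz":0.126,"claw":75},{"dx":-5.4,"dy":0.2,"dz":0,"wx":0,"wy":0,"wz":0.126,"claw":75},{"dx":-5.4,"dy":0.4,"dz":0,"wx":0,"wy":0,"wz":0.126,"claw":75},{"dx":-5.3,"dy":0.6,"dz":0,"wx":0,"wy":0,"wz":0.126,"claw":75},{"dx":-5.3,"dy":0.8,"dz":0,"wx":0,"wy":0,"wz":0.126,"claw":75},{"dx":-5.3,"dy":1.0,"dz":0,"wx":0,"wy":0,"wz":0.126,"claw":75},{"dx":-5.2,"dy":1.2,"dz":0,"wx":0,"wy":0,"wz":0.126,"claw":75}]'
python3 -c "
from h import *
print(monitor.observe()['qpos'])"
```

```text
clock: 1.85
position: [0.5579, 0.2781, 0.2313]
tool_rot: [3.141, -0.0, 1.714]
force: [0.1, 0.3, 0.4]
grip_width: 0.0642
finger_force: 0.0
[-0.7363479   0.53300686  0.26690374  1.61597989 -0.15854881  1.01366475
 -0.27789736]
```

```bash
python3 -m handwheel '[{"dx":-5.2,"dy":1.4,"dz":0,"wx":0,"wy":0,"wz":0.126,"claw":75},{"dx":-5.1,"dy":1.6,"dz":0,"wx":0,"wy":0,"wz":0.126,"claw":75},{"dx":-5.0,"dy":1.8,"dz":0,"wx":0,"wy":0,"wz":0.126,"claw":75},{"dx":-4.9,"dy":2.1,"dz":0,"wx":0,"wy":0,"wz":0.126,"claw":75},{"dx":-4.9,"dy":2.2,"dz":0,"wx":0,"wy":0,"wz":0.126,"claw":75},{"dx":-4.8,"dy":2.4,"dz":0,"wx":0,"wy":0,"wz":0.126,"claw":75},{"dx":-4.7,"dy":2.6,"dz":0,"wx":0,"wy":0,"wz":0.126,"claw":75},{"dx":-4.6,"dy":2.8,"dz":0,"wx":0,"wy":0,"wz":0.126,"claw":75}]'
python3 -m handwheel '[{"dx":-4.4,"dy":3.0,"dz":0,"wx":0,"wy":0,"wz":0.126,"claw":75},{"dx":-4.3,"dy":3.2,"dz":0,"wx":0,"wy":0,"wz":0.126,"claw":75},{"dx":-4.2,"dy":3.3,"dz":0,"wx":0,"wy":0,"wz":0.126,"claw":75},{"dx":-4.0,"dy":3.5,"dz":0,"wx":0,"wy":0,"wz":0.126,"claw":75},{"dx":0,"dy":0,"dz":0,"wx":0,"wy":0,"wz":0,"claw":75}]'
python3 -c "
from h import *
s=monitor.observe();print(s['qpos'],s['tool_rot'])
p=s['position'];y=s['tool_rot'][2]
rows([p,[.521,-.3345,p[2]]],y,0.2-y)
g=optics.grab_frame('top')
for m in optics.masks_of('leg','top'): print(m['p'],m['rect'])"
```

```text
clock: 2.85
position: [0.604, -0.1398, 0.2313]
tool_rot: [3.141, -0.0, 0.706]
force: [0.5, 0.1, 0.5]
grip_width: 0.064
finger_force: 0.0
clock: 3.48
position: [0.52, -0.3381, 0.2317]
tool_rot: [3.14, 0.001, 0.198]
force: [0.7, 0.6, -0.4]
grip_width: 0.0638
finger_force: 0.0
[ 0.03944631  0.60874798  0.68717157  1.63853679 -0.42937155  1.050194
 -0.51696838] [3.13999912e+00 8.70080820e-04 1.98186072e-01]
[0.17, -0.34, -0.0, -0.0]
0.59 [360.2, 172.2, 24.8, 17.1]
0.55 [366.0, 201.1, 16.6, 14.7]
```

```bash
python3 -m handwheel '[{"dx":0.15,"dy":-0.35,"dz":5,"wx":0,"wy":0,"wz":0,"claw":75},{"dx":0,"dy":0,"dz":5,"wx":0,"wy":0,"wz":0,"claw":75},{"dx":0,"dy":0,"dz":4,"wx":0,"wy":0,"wz":0,"claw":75},{"dx":0,"dy":0,"dz":3,"wx":0,"wy":0,"wz":0,"claw":75},{"dx":0,"dy":0,"dz":1,"wx":0,"wy":0,"wz":0,"claw":75},{"dx":0,"dy":0,"dz":0,"wx":0,"wy":0,"wz":0,"claw":75}]' 60
python3 -c "
from h import *
a=optics.grab_frame('side')['frame'];b=optics.grab_frame('top')['frame']
z=lambda f:cv2.resize(f,(400,400),interpolation=cv2.INTER_CUBIC)
cv2.imwrite('pics/desc.png',np.hstack([z(a[210:330,200:320]),z(b[150:250,330:430])]))"
```

```text
clock: 4.32
position: [0.5239, -0.3301, 0.0515]
tool_rot: [-3.141, 0.0, 0.207]
force: [-0.2, 0.1, 0.4]
grip_width: 0.0642
finger_force: 0.0
```

View pics/desc.png

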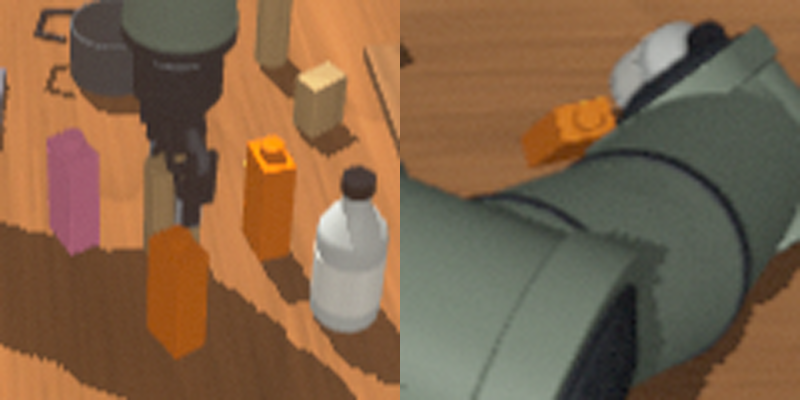

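The leg stands between the open fingers in the side view (leg about x 145-205, near finger about 187). The pads sit about 4 mm too far in +x, so I'll correct that and close.

```bash
python3 -m handwheel '[{"dx":-0.5,"dy":0.35,"dz":0,"wx":0,"wy":0,"wz":0,"claw":75},{"dx":0,"dy":0,"dz":0,"wx":0,"wy":0,"wz":0,"claw":20},{"dx":0,"dy":0,"dz":0,"wx":0,"wy":0,"wz":0,"claw":20},{"dx":0,"dy":0,"dz":0,"wx":0,"wy":0,"wz":0,"claw":20},{"dx":0,"dy":0,"dz":0,"wx":0,"wy":0,"wz":0,"claw":20},{"dx":0,"dy":0,"dz":0,"wx":0,"wy":0,"wz":0,"claw":20}]' 60
```

```text
clock: 5.18
position: [0.5193, -0.3352, 0.0517]
tool_rot: [3.141, -0.0, 0.206]
force: [-1.9, -0.0, 6.5]
grip_width: 0.0293
finger_force: 59.7
```

```bash
python3 -m handwheel '[{"dx":0,"dy":0,"dz":-2,"wx":0,"wy":0,"wz":0,"claw":20},{"dx":0,"dy":0,"dz":-4,"wx":0,"wy":0,"wz":0,"claw":20},{"dx":0,"dy":0,"dz":-4.5,"wx":0,"wy":0,"wz":0,"claw":20},{"dx":0,"dy":0,"dz":-4.5,"wx":0,"wy":0,"wz":0,"claw":20},{"dx":0,"dy":0,"dz":0,"wx":0,"wy":0,"wz":0,"claw":20}]' 60
python3 -c "
from h import *
s=monitor.observe();p=s['position'];y=s['tool_rot'][2];print(s['finger_force'],s['grip_width'])
n=8;f=np.linspace(0,1,n+1);f=f*f*(3-2*f)
e=np.array([.490,-.059,p[2]]);rows([p+(e-p)*k for k in f],y,-.35/n)"
```

```text
clock: 5.8
position: [0.5203, -0.3359, 0.2056]
tool_rot: [3.138, -0.004, 0.206]
force: [-0.1, -1.2, -1.6]
grip_width: 0.0291
finger_force: 59.4
59.397130608558655 0.029094471101122177
[0.12, -1.19, -0.0, 0.04]
[0.17, -3.15, -0.0, 0.04]
[0.04, -4.46, -0.0, 0.04]
[-0.18, -5.11, -0.0, 0.04]
[-0.4, -5.1, -0.0, 0.04]
[-0.54, -4.43, -0.0, 0.04]
[-0.52, -3.11, -0.0, 0.04]
[-0.25, -1.17, -0.0, 0.04]
```

```bash
python3 -m handwheel '[{"dx":0.1,"dy":-1.2,"dz":0,"wx":0,"wy":0,"wz":0.044,"claw":20},{"dx":0.2,"dy":-3.15,"dz":0,"wx":0,"wy":0,"wz":0.044,"claw":20},{"dx":0,"dy":-4.5,"dz":0,"wx":0,"wy":0,"wz":0.044,"claw":20},{"dx":-0.2,"dy":-5.1,"dz":0,"wx":0,"wy":0,"wz":0.044,"claw":20},{"dx":-0.4,"dy":-5.1,"dz":0,"wx":0,"wy":0,"wz":0.044,"claw":20},{"dx":-0.5,"dy":-4.4,"dz":0,"wx":0,"wy":0,"wz":0.044,"claw":20},{"dx":-0.5,"dy":-3.1,"dz":0,"wx":0,"wy":0,"wz":0.044,"claw":20},{"dx":-0.25,"dy":-1.2,"dz":0,"wx":0,"wy":0,"wz":0.044,"claw":20}]'
python3 -m handwheel '[{"dx":0,"dy":0,"dz":0,"wx":0,"wy":0,"wz":0,"claw":20},{"dx":0,"dy":0,"dz":0,"wx":0,"wy":0,"wz":0,"claw":20}]'
python3 -c "
from h import *
gs=optics.grab_frame('side');gt=optics.grab_frame('top')
p=monitor.observe()['position'];print(p)
for nm,g in(('s',gs),('t',gt)):
  f=g['frame'].copy()
  for q in legpts(p[0]+.002,p[1],-.145,p[2]-.0517)[:8]:
    cv2.circle(f,tuple(int(round(v)) for v in proj(g,q)),0,(0,0,255),-1)
  u=proj(g,[.492,-.059,.06]).astype(int)
  c=cv2.resize(f[u[1]-70:u[1]+50,u[0]-60:u[0]+60],(400,400),interpolation=cv2.INTER_NEAREST)
  if nm=='s': S=c
cv2.imwrite('pics/pot.png',np.hstack([S,c]))
"
```

```text
clock: 6.8
position: [0.4888, -0.0557, 0.2013]
tool_rot: [-3.141, 0.001, -0.145]
force: [-0.5, -0.7, -0.7]
grip_width: 0.0295
finger_force: 59.4
clock: 7.05
position: [0.4892, -0.0585, 0.2014]
tool_rot: [3.141, -0.0, -0.146]
force: [0.6, -0.2, -0.5]
grip_width: 0.0298
finger_force: 59.4
[ 0.48921681 -0.05870276  0.20136397]
```

View pics/pot.png

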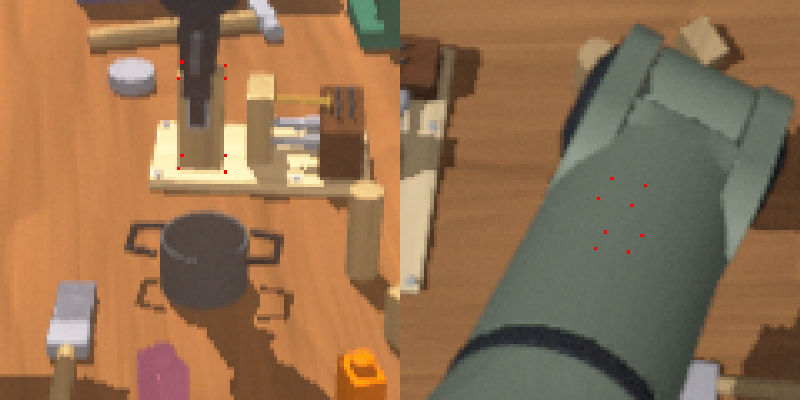

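The leg hangs upright, with its corners in the side view (178-222, 65-170) matching the prediction to about 1 px. The pot is directly below in y, so I'll dip now.

```bash
python3 -m handwheel '[{"dx":0,"dy":0,"dz":3,"wx":0,"wy":0,"wz":0,"claw":20},{"dx":0,"dy":0,"dz":4,"wx":0,"wy":0,"wz":0,"claw":20},{"dx":0,"dy":0,"dz":2.5,"wx":0,"wy":0,"wz":0,"claw":20},{"dx":0,"dy":0,"dz":1.5,"wx":0,"wy":0,"wz":0,"claw":20},{"dx":0,"dy":0,"dz":1.1,"wx":0,"wy":0,"wz":0,"claw":20},{"dx":0,"dy":0,"dz":0,"wx":0,"wy":0,"wz":0,"claw":20},{"dx":0,"dy":0,"dz":0,"wx":0,"wy":0,"wz":0,"claw":20},{"dx":0,"dy":0,"dz":0,"wx":0,"wy":0,"wz":0,"claw":20}]'
python3 -c "
from h import *
gs=optics.grab_frame('side')
g=gs;p=[.49,-.059,.06]
u=proj(g,p).astype(int)
c=cv2.resize(g['frame'][u[1]-60:u[1]+40,u[0]-50:u[0]+50],(500,500),interpolation=cv2.INTER_CUBIC)
cv2.imwrite('pics/dip.png',c)
"
```

```text
clock: 8.15
position: [0.4896, -0.0578, 0.0808]
tool_rot: [-3.141, -0.001, -0.146]
force: [0.4, -0.1, -1.4]
grip_width: 0.0295
finger_force: 59.4
```

View pics/dip.png

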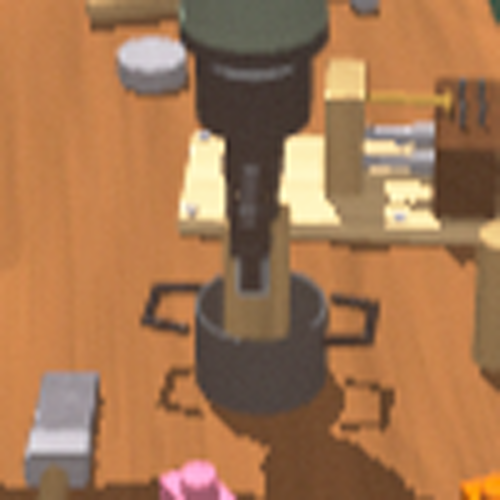

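The foot is well inside the pot, whose rim runs x 195-330 at row ~310, clear of the wall, and the pot is upright. Now I'll lift and go over the jig.

```bash
python3 -m handwheel '[{"dx":0,"dy":0,"dz":-2,"wx":0,"wy":0,"wz":0,"claw":20},{"dx":0,"dy":0,"dz":-4,"wx":0,"wy":0,"wz":0,"claw":20},{"dx":0,"dy":0,"dz":-4.5,"wx":0,"wy":0,"wz":0,"claw":20},{"dx":0,"dy":0,"dz":-3,"wx":0,"wy":0,"wz":0,"claw":20},{"dx":0,"dy":0,"dz":0,"wx":0,"wy":0,"wz":0,"claw":20}]' 100
python3 -c "
from h import *
s=monitor.observe();p=s['position'];y=s['tool_rot'][2];print(s['finger_force'],s['grip_width'],s['qpos'],y)
n=8;f=np.linspace(0,1,n+1);f=f*f*(3-2*f)
e=np.array([.5037,.180,p[2]]);rows([p+(e-p)*k for k in f],y,0)"
```

```text
clock: 8.82
position: [0.4902, -0.0577, 0.2171]
tool_rot: [-3.14, -0.003, -0.146]
force: [-0.5, -0.1, -1.8]
grip_width: 0.0293
finger_force: 98.6
98.62252235412598 0.02926792550841507 [-0.64471218  0.46175257  0.87182883  1.98635329 -0.45441961  0.89468764
 -1.24872849] -0.14565578076052277
[-0.09, -1.02, -0.0, 0.0]
[-0.24, -2.69, -0.0, 0.0]
[-0.34, -3.8, -0.0, 0.0]
[-0.39, -4.35, -0.0, 0.0]
[-0.39, -4.35, -0.0, 0.0]
[-0.34, -3.8, -0.0, 0.0]
[-0.24, -2.69, -0.0, 0.0]
[-0.09, -1.02, -0.0, 0.0]
```

```bash
python3 -m handwheel '[{"dx":-0.1,"dy":-1.0,"dz":0,"wx":0,"wy":0,"wz":0,"claw":20},{"dx":-0.25,"dy":-2.7,"dz":0,"wx":0,"wy":0,"wz":0,"claw":20},{"dx":-0.35,"dy":-3.8,"dz":0,"wx":0,"wy":0,"wz":0,"claw":20},{"dx":-0.4,"dy":-4.35,"dz":0,"wx":0,"wy":0,"wz":0,"claw":20},{"dx":-0.4,"dy":-4.35,"dz":0,"wx":0,"wy":0,"wz":0,"claw":20},{"dx":-0.35,"dy":-3.8,"dz":0,"wx":0,"wy":0,"wz":0,"claw":20},{"dx":-0.25,"dy":-2.7,"dz":0,"wx":0,"wy":0,"wz":0,"claw":20},{"dx":-0.1,"dy":-1.0,"dz":0,"wx":0,"wy":0,"wz":0,"claw":20}]'
python3 -m handwheel '[{"dx":0,"dy":0,"dz":3,"wx":0,"wy":0,"wz":0,"claw":20},{"dx":0,"dy":0,"dz":4,"wx":0,"wy":0,"wz":0,"claw":20},{"dx":0,"dy":0,"dz":3.5,"wx":0,"wy":0,"wz":0,"claw":20},{"dx":0,"dy":0,"dz":2,"wx":0,"wy":0,"wz":0,"claw":20},{"dx":0,"dy":0,"dz":1,"wx":0,"wy":0,"wz":0,"claw":20},{"dx":0,"dy":0,"dz":0,"wx":0,"wy":0,"wz":0,"claw":20}]'
cat >> h.py <<'E'
def jigview(o,yaw,q,legp,fn,cam='side'):
    g=optics.grab_frame(cam); f=g['frame'].copy(); c,s=np.cos(yaw),np.sin(yaw)
    W=lambda x,y,z:[o[0]+c*x-s*y,o[1]+s*x+c*y,z]
    S=5;u=proj(g,W(0,0,.06)).astype(int); x0,y0=u[0]-60,u[1]-55
    f=cv2.resize(f[y0:y0+110,x0:x0+120],None,fx=S,fy=S,interpolation=cv2.INTER_CUBIC)
    def dot(X,col): 
        p=(proj(g,X)-[x0,y0]+.5)*S; cv2.circle(f,tuple(int(v) for v in p),2,col,-1)
    for y in(-.065,.065):
        dot(W(-.11,y,.015),(255,0,0)); dot(W(.145,y,.015),(255,0,0))
    for y in(-.03,.03):
        for x in(q,q+.03): dot(W(x,y,.106),(0,255,0))
        dot(W(q,y,.018),(0,255,0))
    for X in legpts(*legp)[:8]: dot(X,(0,0,255))
    cv2.imwrite(fn,f); return g
E
python3 -c "
from h import *
s=monitor.observe();p=s['position'];y=s['tool_rot'][2];print(s['force'],p,y,s['qpos'])
jigview((.565,.171),-.145,0,(p[0]+.002,p[1],y,p[2]-.0517),'pics/jig.png')
c,sn=np.cos(-.145),np.sin(-.145);d=p[:2]-np.array([.565,.171]);print('tcp in jig',d[0]*c+d[1]*sn,-d[0]*sn+d[1]*c)"
```

```text
clock: 9.82
position: [0.5013, 0.1816, 0.2141]
tool_rot: [3.14, 0.001, -0.144]
force: [-0.2, 0.5, -1.4]
grip_width: 0.0286
finger_force: 98.6
clock: 10.58
position: [0.5019, 0.1793, 0.08]
tool_rot: [3.141, 0.001, -0.147]
force: [-0.6, -0.3, -0.6]
grip_width: 0.0289
finger_force: 98.6
[-0.62295593 -0.32532159 -0.63794289] [0.5018845  0.17925802 0.08001857] -0.14698828589923307 [-0.91584354  0.71822877  0.66539255  1.98326559 -0.69883935  0.68290736
 -1.52183462]
tcp in jig -0.0636463841388876 -0.0009483502729744943
```

View pics/jig.png

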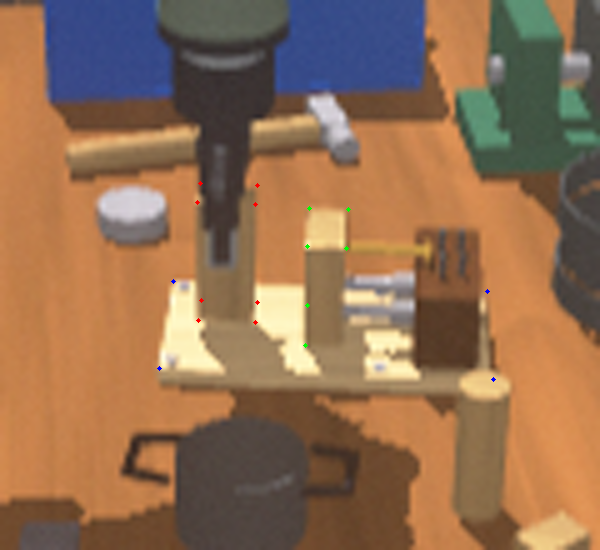

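The overlay matches the jig, jaw and leg to about a pixel. The leg is upright over the board, roughly 40 mm short of the jaw. I'll lower it to about 2 mm clear and advance gently.

```bash
python3 -m handwheel '[{"dx":0.5,"dy":-0.1,"dz":0.7,"wx":0,"wy":0,"wz":0,"claw":20},{"dx":1.2,"dy":0,"dz":0.45,"wx":0,"wy":0,"wz":0,"claw":20},{"dx":1.0,"dy":0,"dz":0,"wx":0,"wy":0,"wz":0,"claw":20},{"dx":0.5,"dy":0,"dz":0,"wx":0,"wy":0,"wz":0,"claw":20},{"dx":0.3,"dy":0,"dz":0,"wx":0,"wy":0,"wz":0,"claw":20},{"dx":0,"dy":0,"dz":0,"wx":0,"wy":0,"wz":0,"claw":20},{"dx":0,"dy":0,"dz":0,"wx":0,"wy":0,"wz":0,"claw":20}]' 100
python3 -m handwheel '[{"dx":0.4,"dy":0,"dz":0,"wx":0,"wy":0,"wz":0,"claw":20},{"dx":0.4,"dy":0,"dz":0,"wx":0,"wy":0,"wz":0,"claw":20},{"dx":0.3,"dy":0,"dz":0,"wx":0,"wy":0,"wz":0,"claw":20},{"dx":0.1,"dy":0,"dz":0,"wx":0,"wy":0,"wz":0,"claw":20},{"dx":0,"dy":0,"dz":0,"wx":0,"wy":0,"wz":0,"claw":20},{"dx":0,"dy":0,"dz":0,"wx":0,"wy":0,"wz":0,"claw":20}]'
```

```text
clock: 11.5
position: [0.5366, 0.1758, 0.0688]
tool_rot: [-3.142, 0.0, -0.146]
force: [-0.3, 0.0, -1.2]
grip_width: 0.0288
finger_force: 98.6
clock: 12.25
position: [0.5485, 0.174, 0.0687]
tool_rot: [3.142, 0.0, -0.146]
force: [-4.9, 1.0, -0.7]
grip_width: 0.0289
finger_force: 98.9
```

```bash
python3 -m handwheel '[{"dx":0.3,"dy":0,"dz":0,"wx":0,"wy":0,"wz":0,"claw":20},{"dx":0.3,"dy":0,"dz":0,"wx":0,"wy":0,"wz":0,"claw":20},{"dx":0.25,"dy":0,"dz":0,"wx":0,"wy":0,"wz":0,"claw":20},{"dx":0.1,"dy":0,"dz":0.1,"wx":0,"wy":0,"wz":0,"claw":20},{"dx":0,"dy":0,"dz":0.05,"wx":0,"wy":0,"wz":0,"claw":20},{"dx":0,"dy":0,"dz":0,"wx":0,"wy":0,"wz":0,"claw":20},{"dx":0,"dy":0,"dz":0,"wx":0,"wy":0,"wz":0,"claw":20},{"dx":0,"dy":0,"dz":0,"wx":0,"wy":0,"wz":0,"claw":20}]'
python3 -c "
from h import *
s=monitor.observe();p=s['position'];y=s['tool_rot'][2];print(s['force'],p,y)
jigview((.565,.171),-.145,.0165,(p[0]+.002,p[1],y,.015),'pics/press.png')"
```

```text
clock: 13.25
position: [0.5572, 0.1726, 0.0671]
tool_rot: [3.141, 0.002, -0.146]
force: [-10.2, 1.2, 3.0]
grip_width: 0.0288
finger_force: 99.3
[-10.19150185   1.17726971   3.00300471] [0.55715157 0.17255464 0.06711846] -0.1462481158119513
```

View pics/press.png

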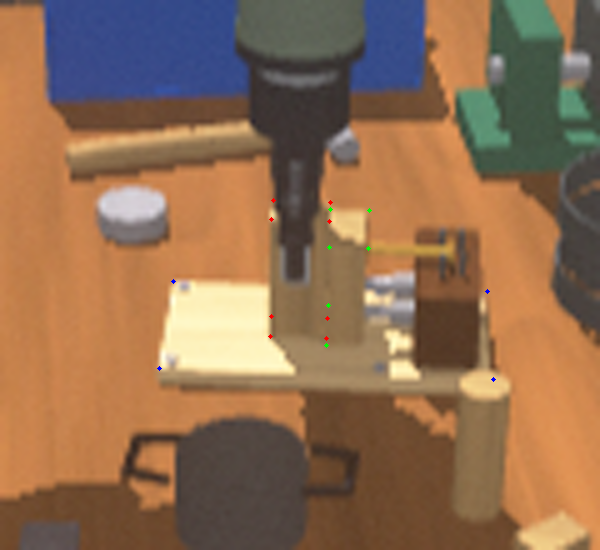

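The leg stands upright, flush against the jaw and on the board. The pointer's cross-bar (x about 455) lies between the pin pairs (about 443 and 465), with about 10 N of push. I'll hold briefly, then hand in.

```bash
python3 -m handwheel '[{"dx":0,"dy":0,"dz":0,"wx":0,"wy":0,"wz":0,"claw":20},{"dx":0,"dy":0,"dz":0,"wx":0,"wy":0,"wz":0,"claw":20},{"dx":0,"dy":0,"dz":0,"wx":0,"wy":0,"wz":0,"claw":20},{"dx":0,"dy":0,"dz":0,"wx":0,"wy":0,"wz":0,"claw":20},{"dx":0,"dy":0,"dz":0,"wx":0,"wy":0,"wz":0,"claw":20},{"dx":0,"dy":0,"dz":0,"wx":0,"wy":0,"wz":0,"claw":20}]'
python3 -c "
from workcell import job_done
print(job_done())"
```

```text
clock: 14.05
position: [0.5572, 0.1725, 0.0671]
tool_rot: [3.141, 0.002, -0.146]
force: [-9.5, 1.1, 2.6]
grip_width: 0.0289
finger_force: 99.3
the job is handed in; nothing more can be done
None
```

I dipped the leg's foot in the glue pot and stood it on the base board. It is still gripped and pressing the jaw at about 10 N with the pointer between the pins; I handed it in at about 14 s, and no verdict came back.

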